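# Clamp a sample vial to the second click of a ratchet clamp

### The job

Stand the tall screw-cap vial upright in the V of the ratchet clamp and let go of it. Then turn the clamp's bar knob clockwise until the sprung pad has pushed the vial home into the V and begins to press, go on for exactly two more clicks, and let go so that the pawl holds it there: less leaves the vial loose, more overloads the glass. Leave the other things on the bench where they are.

Things in the scene. Friction and masses are not known exactly. Their poses are not given: they have to be found in the camera images.
- vial_center (a point): Centre (half-way up, on the axis) of the tall loose screw-cap vial: round, 33 mm in diameter, 85 mm high, about 60 g, clear with a cap that is the top 13 mm; its z axis points up. It starts standing on the bench, left of the clamp; a shorter vial stands near it.
- vial: The same tall vial; origin at the centre of its underside.
- nest_seat (a point): Where the centre (half-way up) of the tall vial is when it stands fully home in the nest: a 90 degree V of two upright walls 36 mm high on a floor plate 42.5 mm below this point, set differently along the clamp each time. Its y axis points into the V (the way pad and jaw close); the V is open to -y and above; the walls end 2 mm on the -y side of this point, 31 mm to either side in x.
- jaw: The clamp's sliding jaw block (44x22x36 mm) with all it carries; origin at the centre of the block's underside, y axis along its travel to the nest. In front sits a sprung pad, 30 mm wide, 22 high, centred 36 mm above the bench. The pad's reach ahead of the block is screwed in or out differently each time: its face starts 9 to 30 mm from the home vial's surface, and yields up to 12 mm.
- knob (a joint): Knob and ratchet wheel angle, rad, clockwise from above (0 to 3.2). It drives jaw and pad 12 mm to the vial per rad. 24 teeth: clicks at about 0.26, 0.52, 0.79.. rad (+-0.03), where the sprung pawl drops and stops it turning back; let go between clicks under load, it runs back to the last. Takes 0.02 to 0.06 N m and jolts to 0.25 at clicks; each mm the pad yields adds 0.03 N m (2.5 N).
- knob_grip (a point): Centre of the knob's bar grip, on its upright axis, 62 mm above the bench; it turns with the knob. Bar 56 mm long along this x axis, 14 mm thick along y, from 42 to 78 mm above the bench. Below are a thin stem and the toothed wheel (72 mm across, top 33 mm above the bench). About 150 mm from the nest, at the other end of the base plate (104x264 mm, 12 thick).
- short_vial: Bystander: a shorter vial, 28 mm in diameter, 55 mm high. Not to be moved.
- cork: Bystander: a tapered stopper, 28 mm in diameter, 26 mm high. Not to be moved.
- slides: Bystander: small white box, 35x50x22 mm. Not to be moved.
- kitchen_timer: Bystander: bench timer, 45x60x18 mm, behind the clamp. Not to be moved.
Things that resemble listed ones, but are neither listed nor needed, are in the scene too. Of the things that look like the vial, the largest one is meant.

How it is judged:
By the outcome, as a careful person would: the job done as asked, in the order asked, and still so for the second after the job is handed in, with the robot touching nothing.
It also fails if it takes over 64 s, if anything falls off the work surface, if the arm or the gripper's body presses on something with over 40 N, if the wrist force passes 120 N, or if a joint passes its speed limit or range.

### The arm

A 6-joint arm with a two-finger parallel gripper is mounted at the origin on a cart in front of the work surface, level with it; the furniture and walls round the work are solid. World frame = base frame: x ahead of the robot, y to its left, z up, the work surface at z = 0. Lengths are in m, angles in degrees, forces in N, time in s.
With the tool pointing down it reaches from about 0.325 to 0.85 m from the base axis. Payload 15.5 kg.
Tool frame: the origin (TCP) lies at the very end of the fingers, on their centre line; the grasp point (between the pads) lies arm.grip_depth behind it (arm.grip_depth is the distance from the TCP to the grasp point, in m); z points along the fingers, y is the direction in which the jaws open and shut (so a half turn about z gives the same grasp; the last joint's range is limited). The gripper opens to 91 mm and grips with 3 to 60 N. Pads are 32 mm wide; open, the fingers measure 118 mm over their backs; the gripper's body (76 mm by 178 mm) begins 60 mm behind the grasp point.
Start: joints at [-5.472, 28.281, 77.091, -0, 74.628, -5.472], TCP at [0.625, 0, 0.214] pointing down, gripper open.
Joint ranges: [-166.48, 166.48], [-47.26, 123.95], [12.59, 153.08], [-70.14, 250.14], [6.76, 159.57], [-176.63, 176.63]. Speed limits (degrees/s): [108.29, 108.29, 147.25, 172.46, 172.46, 172.46].

### API

Orientations are given as a 3x3 rotation matrix whose columns are the frame's x, y, z axes.
In Python, from rig import arm gives the robot as it stands. Calls block until the motion is done:
- arm.move_to(position, orientation): joint-space move of the TCP to a pose.
- arm.move_l(position, orientation=None, feed=0.15): straight line of the TCP; orientation=None keeps the orientation; feed is the mean speed in m/s.
- arm.move_joints(angles): joint-space move.
- arm.grip(opening): finger opening in m; the grip force is fixed at half the most; returns when the fingers have stopped.
- arm.sleep(seconds).
- arm.solve_ik(position, orientation): joint angles nearest the present ones, or None.
- arm.snapshot(name): name is "scene" or "side" or "wrist"; returns the picture (400x640x3 uint8, red, green, blue); there is no depth.
- arm.get_calibration(name): a dict with "intrinsics" (3x3 intrinsics, pixels), "cam_to_world" (4x4, takes a point from camera to world coordinates). Camera axes: x right, y down, z forward; pixel columns grow to the right and rows downward; lengths in m; the calibration is good to about 2 mm. A picture is of the moment at which its call begins: read the wrist's pose just before it. get_calibration takes no time and is no camera call; for the wrist camera it gives the pose at the moment of the call.
A pose or a line that the arm cannot do raises arm.Unreachable and nothing moves.
- arm.sign_off(): hands the job in, once; it reports no verdict.
Readings, each from a call of its own:
- arm.current_t(): time.
- arm.current_joint_positions(): joint angles.
- arm.current_dq(): joint speeds.
- arm.current_tau(): joint torques, N m.
- arm.current_ee_pos(): TCP position.
- arm.current_tool_rot(): TCP orientation.
- arm.current_force(): force on the tool from outside, world axes, zero at the start.
- arm.current_torque(): the same for the moment, N m.
- arm.current_width(): finger opening in m.
Only numpy, scipy, OpenCV 4.12 (cv2) and the standard library are available. Lean on these libraries where they do the work, as an engineer would, in place of code of your own. Each camera call takes 0.05 s, during which the arm holds its last target. There are 200 camera calls.

## Working session

There is one attempt and no reset: what is moved stays moved. The work goes in short steps, each a Python script; the robot and the scene stay as the last script left them, time stands still between calls to the robot, and variables do not carry over. Pictures are saved under pics/ and viewed, on a budget of 10 in all, crops included, one or two more only if the job needs it, and the job is handed in when it is done.

```bash
ls; mkdir -p pics; python3 - <<'E'
from rig import arm
import cv2,numpy as np
for n in ("scene","side"):
    im=arm.snapshot(n); cv2.imwrite(f"pics/{n}0.png",im[:,:,::-1])
    c=arm.get_calibration(n); print(n,np.round(c["intrinsics"],1).tolist(),np.round(c["cam_to_world"],4).tolist())
print(arm.grip_depth,arm.current_t(),arm.current_tool_rot())
E
```

```text
pics
scene [[420.8, 0.0, 319.3], [0.0, 420.8, 197.4], [0.0, 0.0, 1.0]] [[0.7436, -0.3651, 0.5602, 0.1287], [-0.6684, -0.4277, 0.6085, -0.3686], [0.0175, -0.8269, -0.5621, 0.5291], [0.0, 0.0, 0.0, 1.0]]
side [[461.3, 0.0, 314.1], [0.0, 461.3, 196.2], [0.0, 0.0, 1.0]] [[-0.9911, -0.0941, 0.0944, 0.5268], [-0.1329, 0.6432, -0.7541, 0.8408], [0.0103, -0.7599, -0.6499, 0.6781], [0.0, 0.0, 0.0, 1.0]]
0.0188 0.1 [[-2.38724803e-05  9.99999369e-01 -1.12316640e-03]
 [ 9.99999994e-01  2.39932412e-05  1.07504929e-04]
 [ 1.07531810e-04 -1.12316383e-03 -9.99999363e-01]]
```

View pics/scene0.png

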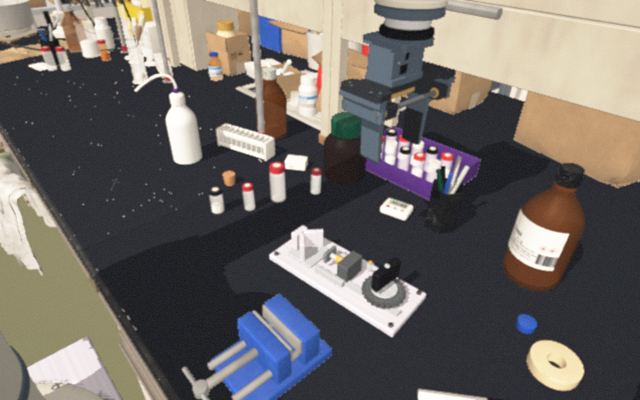

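View pics/side0.png

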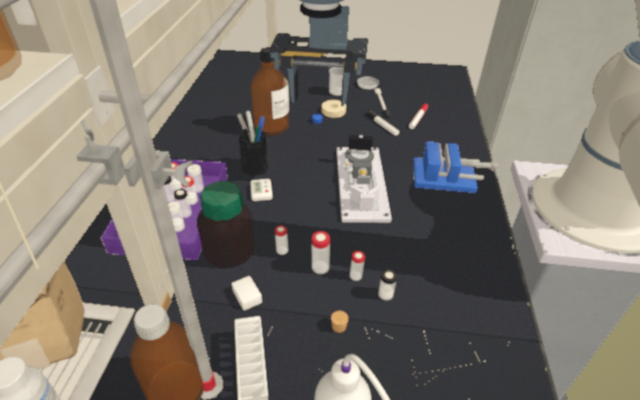

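The candidates for the tall vial in the scene view are the large red-capped vial (278,182), small red-capped ones at (316,181) and (249,196), a black-capped one (217,200), and those in the purple rack (~410,155). I choose (278,182), which is (320,252) in the side view. The clamp is at (347,275) in scene and (362,180) in side.

```bash
cat > h.py <<'E'
from rig import arm
import cv2,numpy as np
def ray(c,p):
    d=np.linalg.inv(c["intrinsics"])@np.array([p[0],p[1],1.]); T=np.array(c["cam_to_world"])
    return T[:3,3],T[:3,:3]@d
def plane(c,p,z):
    o,d=ray(c,p); return o+d*(z-o[2])/d[2]
def tri(c1,p1,c2,p2):
    o1,d1=ray(c1,p1);o2,d2=ray(c2,p2)
    s=np.linalg.lstsq(np.c_[d1,-d2],o2-o1,rcond=None)[0]
    a,b=o1+s[0]*d1,o2+s[1]*d2
    return (a+b)/2,np.linalg.norm(a-b)
def down(yaw):  # tool pointing down, jaw axis (y) at angle yaw from world y... x axis=(sin,cos)
    a=np.radians(yaw); y=np.array([np.cos(a),np.sin(a),0]); z=np.array([0,0,-1.])
    return np.c_[np.cross(y,z),y,z]
E
python3 - <<'E'
from h import *
S,D=arm.get_calibration("scene"),arm.get_calibration("side")
for n,z,p,q in [("captop",.085,(277,165),(320,236)),("vialbase",0,(279,199),(320,271)),("small316",.055,(316,170),(281,230)),("small249",.055,(248,185),(357,254)),("black",.055,(215,190),(388,275)),("cork",.026,(229,174),(339,316)),("knobtop",.078,(386,266),(360,140)),("timer",.018,(397,206),(261,187)),("wall",.04,(310,236),None)]:
    print(n,np.round(plane(S,p,z),3), *( (np.round(plane(D,q,z),3),np.round(tri(S,p,D,q)[0],3)) if q else ()))
for n,p,q in [("c1",(270,255),(342,219)),("c2",(393,328),(375,149)),("c3",(424,293),(338,149)),("c4",(304,228),(389,217))]:
    print(n,np.round(plane(S,p,.012),3),np.round(plane(D,q,.012),3))
W=arm.get_calibration("wrist");print(np.round(W["intrinsics"],1).tolist(),np.round(W["cam_to_world"],3).tolist(),arm.current_ee_pos())
E
```

```text
captop [0.585 0.26  0.085] [0.588 0.26  0.085] [0.587 0.261 0.085]
vialbase [0.584 0.257 0.   ] [ 0.585  0.269 -0.   ] [ 0.587  0.264 -0.005]
small316 [0.668 0.23  0.055] [0.667 0.225 0.055] [0.666 0.227 0.057]
small249 [0.519 0.275 0.055] [0.519 0.266 0.055] [0.518 0.271 0.059]
black [0.457 0.303 0.055] [0.462 0.308 0.055] [0.461 0.306 0.052]
cork [0.536 0.382 0.026] [0.539 0.383 0.026] [0.538 0.383 0.025]
knobtop [ 0.531 -0.087  0.078] [ 0.535 -0.072  0.078] [ 0.536 -0.083  0.071]
timer [0.741 0.054 0.018] [0.745 0.061 0.018] [0.746 0.057 0.015]
wall [0.52  0.079 0.04 ]
c1 [0.452 0.111 0.012] [0.556 0.132 0.012]
c2 [ 0.495 -0.141  0.012] [ 0.495 -0.137  0.012]
c3 [ 0.588 -0.129  0.012] [ 0.588 -0.123  0.012]
c4 [0.549 0.131 0.012] [0.458 0.112 0.012]
[[346.8, 0.0, 321.7], [0.0, 346.8, 195.6], [0.0, 0.0, 1.0]] [[1.0, 0.001, -0.0, 0.624], [0.001, -0.97, -0.244, 0.068], [-0.001, 0.244, -0.97, 0.385], [0.0, 0.0, 0.0, 1.0]] [6.24636789e-01 4.87362589e-05 2.13400813e-01]
```

```bash
python3 - <<'E'
from h import *
import pickle
o={}
for i,(p) in enumerate([(.52,.02,.25),(.60,.20,.25)]):
    arm.move_to(p,down(0)); arm.sleep(.3)
    c=arm.get_calibration("wrist"); im=arm.snapshot("wrist"); o[i]=(c,im)
    cv2.imwrite(f"pics/w{i}.png",im[:,:,::-1]); print(np.round(c["cam_to_world"],3)[:3,3],arm.current_t())
pickle.dump(o,open("w.pkl","wb"))
E
```

```text
[0.52  0.088 0.421] 0.975
[0.599 0.267 0.421] 2.1333
```

View pics/w0.png

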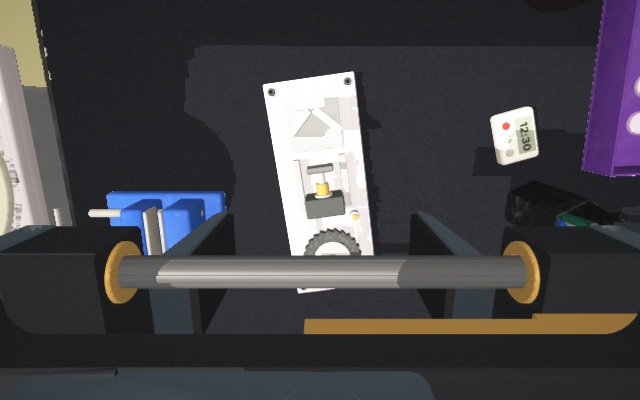

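View pics/w1.png

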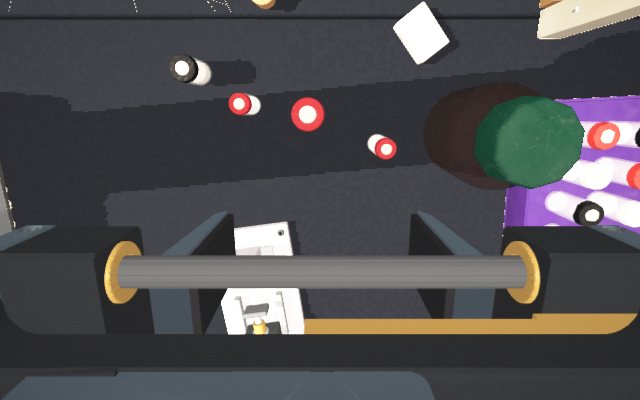

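w1 shows the large red cap at (307,114), clearly the biggest of the lookalikes, with short vials at (240,103), (385,148) and (185,68). In w0 the clamp runs from nest (318,125) to wheel (332,245). I'll crop the nest closely, and take one picture nearer the knob.

```bash
python3 - <<'E'
from h import *
import pickle
o=pickle.load(open("w.pkl","rb"))
c,im=o[1]; hsv=cv2.cvtColor(im,cv2.COLOR_RGB2HSV)
m=(((hsv[...,0]<8)|(hsv[...,0]>172))&(hsv[...,1]>120)&(hsv[...,2]>90)).astype(np.uint8)
for k in cv2.findContours(m,0,1)[0]:
    if cv2.contourArea(k)>60:
        (x,y),r=cv2.minEnclosingCircle(k); print(round(x,1),round(y,1),round(r,1),np.round(plane(c,(x,y),.085),4),"diam",2*r/346.8*.336, np.round(plane(c,(x,y),.055),4))
arm.move_to((.535,-.10,.20),down(0)); arm.sleep(.3)
c=arm.get_calibration("wrist"); im2=arm.snapshot("wrist"); o[2]=(c,im2); pickle.dump(o,open("w.pkl","wb"))
a=cv2.resize(o[0][1][65:265,240:400],None,fx=3,fy=3,interpolation=cv2.INTER_CUBIC)
cv2.imwrite("pics/clampcrop.png",a[:,:,::-1]); 
b=cv2.resize(im2[0:260,200:460],None,fx=2.3,fy=2.3,interpolation=cv2.INTER_CUBIC)
cv2.imwrite("pics/knob.png",b[:,:,::-1])
print(np.round(c["cam_to_world"],3)[:3,3])
E
```

```text
637.2 175.5 12.6 [0.9108 0.2031 0.085 ] diam 0.024467554059408116 [0.9386 0.1973 0.055 ]
385.5 148.5 11.0 [0.6614 0.2297 0.085 ] diam 0.02135491288657007 [0.6669 0.2263 0.055 ]
603.1 135.7 16.7 [0.8695 0.2419 0.085 ] diam 0.03239423494437987 [0.8936 0.2396 0.055 ]
307.1 113.9 17.2 [0.5858 0.2622 0.085 ] diam 0.03334054069123054 [0.5846 0.2618 0.055 ]
239.6 103.0 11.7 [0.5226 0.2722 0.085 ] diam 0.022740509666786063 [0.5158 0.2726 0.055 ]
[ 0.535 -0.031  0.371]
```

View pics/clampcrop.png

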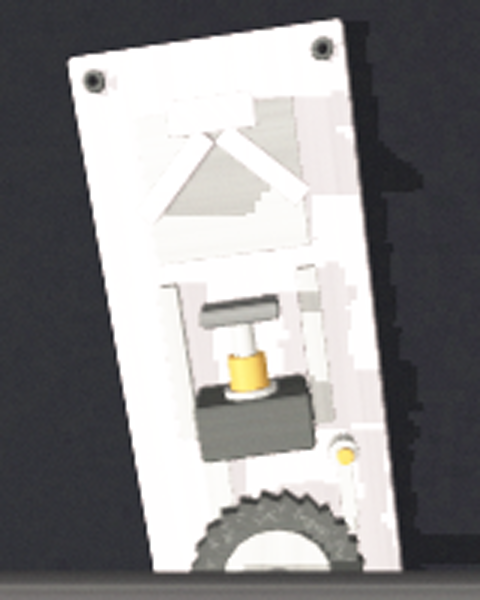

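View pics/knob.png

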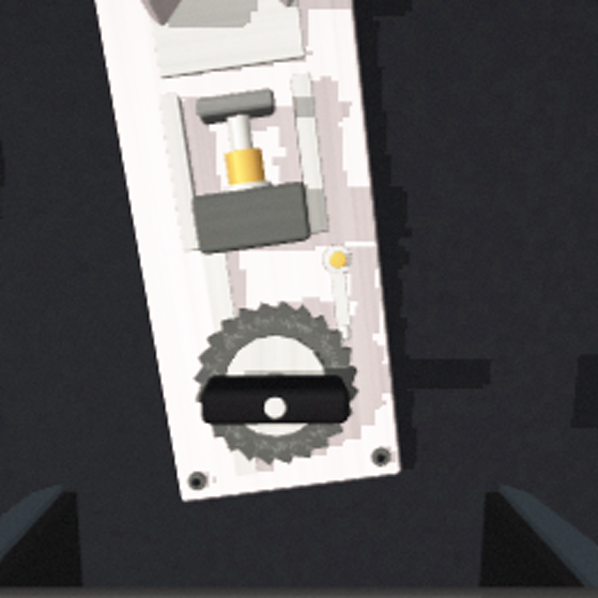

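The crop shows the V's wall tops with apex ≈(215,140), left end ≈(151,220), right end ≈(310,193) in crop pixels; pad front edge and bar (centre dot (274,407)) are clear in the knob crop. Now to numbers.

```bash
python3 - <<'E'
from h import *
import pickle
o=pickle.load(open("w.pkl","rb"))
c0=o[0][0]; c2,im2=o[2]
f0=lambda p:(240+p[0]/3,65+p[1]/3); f2=lambda p:(200+p[0]/2.3,p[1]/2.3)
P0=lambda p,z:plane(c0,f0(p),z)[:2]; P2=lambda p,z:plane(c2,f2(p),z)[:2]
# plate axis (top face z .012)
L=P0((69,58),.012),P2((184,499),.012); R=P0((343,20),.012),P2((399,470),.012)
print("corners",np.round([*L,*R],4),"len",np.linalg.norm(L[0]-L[1]),np.linalg.norm(R[0]-R[1]),"w",np.linalg.norm(L[0]-R[0]),np.linalg.norm(L[1]-R[1]))
ay=(L[0]-L[1])+(R[0]-R[1]); ay/=np.linalg.norm(ay); ax=np.array([ay[1],-ay[0]])
print("axis deg",np.degrees(np.arctan2(ay[1],ay[0])))
mid=(L[0]+L[1]+R[0]+R[1])/4
loc=lambda p:np.round(np.array([(p-mid)@ax,(p-mid)@ay])*1000,1)
for z in (.048,.05): print("wallL",loc(P0((151,220),z)),"wallR",loc(P0((310,193),z)),"apex in",loc(P0((215,142),z)))
print("pad",loc(P2((198,100),.047)),loc(P2((273,90),.047)),"via0",loc(P0((201,305),.047)),loc(P0((278,294),.047)))
print("block front top",loc(P2((194,198),.048)),loc(P2((305,182),.048)))
k=P2((274,407),.078); print("knob",np.round(k,4),loc(k),"mid",np.round(mid,4))
m=((im2.max(2)<45)).astype(np.uint8); m[:, :285]=0; m[:,355:]=0; m[:160]=0;m[190:]=0
k=max(cv2.findContours(m,0,1)[0],key=cv2.contourArea); print(cv2.minAreaRect(k))
np.savez("g.npz",ax=ax,ay=ay,mid=mid)
E
```

```text
corners [[ 0.4538  0.1141]
 [ 0.4897 -0.1456]
 [ 0.5561  0.1277]
 [ 0.5906 -0.1312]] len 0.2621899419015631 0.2611641075728257 w 0.10324710433296354 0.10188793292977073
axis deg 97.72759739593698
wallL [-26.9  70.1] wallR [30.1 71.9] apex in [-0.6 93.6]
wallL [-26.7  70.2] wallR [30. 72.] apex in [-0.6 93.7]
pad [-14.4  34.3] [14.1 34. ] via0 [-13.8  37.4] [14.4 37.7]
block front top [-21.4  -0.5] [21.9 -0.3]
knob [ 0.5326 -0.0884] [ -0.8 -80.3] mid [ 0.5226 -0.0087]
((319.5, 173.0), (20.0, 63.0), 90.0)
```

Geometry is consistent: plate 262×103 mm, knob–nest ≈152 mm, pad 28.5 mm wide, pad gap ≈21 mm (≈6–7 clicks expected). Pick up the vial.

```bash
cat >> h.py <<'E'
def to_w(lx,ly):
    g=np.load("g.npz"); return g["mid"]+g["ax"]*lx+g["ay"]*ly
E
python3 - <<'E'
from h import *
R=down(90); v=np.array([.586,.262])
arm.grip(.065)
arm.move_to((*v,.16),R); arm.move_l((*v,.043),feed=.12); arm.grip(0.0); print("w",arm.current_width(),arm.current_force())
arm.move_l((*v,.17),feed=.15)
n=to_w(0,.0675); print("target",n)
arm.move_l((*n,.17),feed=.2); arm.sleep(.3)
print("w",arm.current_width(),arm.current_force(),arm.current_joint_positions(),arm.current_t())
im=arm.snapshot("wrist"); s=arm.snapshot("scene")[120:330,220:460]
cv2.imwrite("pics/held.png",np.hstack([cv2.resize(im,(640,400)),cv2.resize(s,(457,400))])[:,:,::-1][:, 300:])
E
```

```text
w 0.03206537845102104 [0.13678091 0.17458667 2.61569026]
target [0.51347956 0.05814843]
w 0.032437987013064225 [ 0.35024802 -1.83466618 -0.78197123] [-1.16630821e-01  2.26337814e+01  9.54203606e+01  1.42011824e-03
  6.19469708e+01 -9.01538943e+01] 9.8917
```

View pics/held.png

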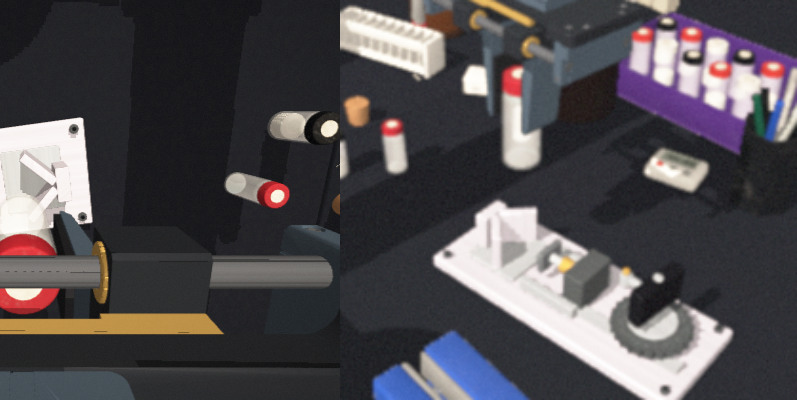

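The vial (32.4 mm wide in the jaws) hangs upright over the bench side of the nest. Lowering with force watch.

```bash
python3 - <<'E'
from h import *
n=to_w(0,.0675)
arm.move_l((*n,.062),feed=.1); arm.sleep(.2); f0=arm.current_force(); print(f0)
for z in np.arange(.060,.0500,-.001):
    arm.move_l((*n,z),feed=.02); f=arm.current_force()-f0; print(round(z,3),np.round(f,1))
    if abs(f).max()>3: break
s=arm.snapshot("scene")[140:320,240:440]; d=arm.snapshot("side")[100:240,290:430]
cv2.imwrite("pics/low.png",np.hstack([cv2.resize(s,(444,400)),cv2.resize(d,(356,400))])[:,:,::-1])
print(arm.current_t())
E
```

```text
[-0.72141188 -0.45195556 -0.70398668]
0.06 [ 1.1 -0.4 -0.3]
0.059 [0.8 0.6 3. ]
12.025
```

View pics/low.png

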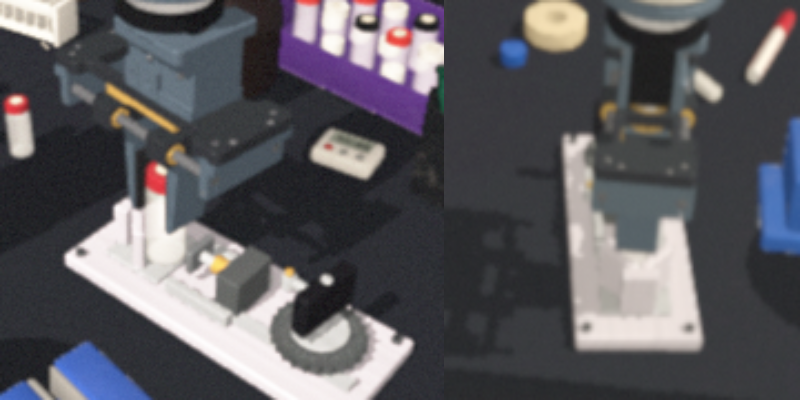

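```bash
python3 - <<'E'
from h import *
n=to_w(0,.0675)
arm.sleep(.3); print(arm.current_force(),arm.current_ee_pos())
arm.move_l((*n,.058),feed=.02); arm.sleep(.2); print(arm.current_force(),arm.current_ee_pos(),arm.current_t())
E
```

```text
[0.23612462 0.45866988 4.43183311] [0.51357832 0.05816247 0.05907321]
[-1.59761149 -2.53039607 18.81620161] [0.51399545 0.05784419 0.05871398] 12.775
```

```bash
python3 - <<'E'
from h import *
import pickle
n=to_w(0,.0675)
arm.move_l((*n,.0592),feed=.02); arm.sleep(.2); print(arm.current_force())
arm.grip(.055); arm.move_l((*n,.19),feed=.15)
arm.move_to((.525,-.03,.25),down(0)); arm.sleep(.3)
c=arm.get_calibration("wrist"); im=arm.snapshot("wrist"); pickle.dump((c,im),open("p.pkl","wb"))
s=arm.snapshot("scene")[160:320,250:450]
a=cv2.resize(im[0:240,220:420],None,fx=2.0,fy=2.0,interpolation=cv2.INTER_CUBIC)
cv2.imwrite("pics/placed.png",np.hstack([a,cv2.resize(s,(400,480))])[:,:,::-1])
hsv=cv2.cvtColor(im,cv2.COLOR_RGB2HSV)
m=(((hsv[...,0]<8)|(hsv[...,0]>172))&(hsv[...,1]>120)&(hsv[...,2]>90)).astype(np.uint8)
g=np.load("g.npz")
for k in cv2.findContours(m,0,1)[0]:
    if cv2.contourArea(k)>150:
        (x,y),r=cv2.minEnclosingCircle(k); w=plane(c,(x,y),.101)[:2]; print(x,y,r,w,"loc",(w-g["mid"])@g["ax"],(w-g["mid"])@g["ay"])
print(arm.current_t())
E
```

```text
[-0.82463413  0.32272052 -1.20699937]
308.48052978515625 84.42208099365234 18.748079299926758 [0.51270333 0.05874223] loc -0.0006893350965766666 0.0681927806178568
16.5167
```

View pics/placed.png

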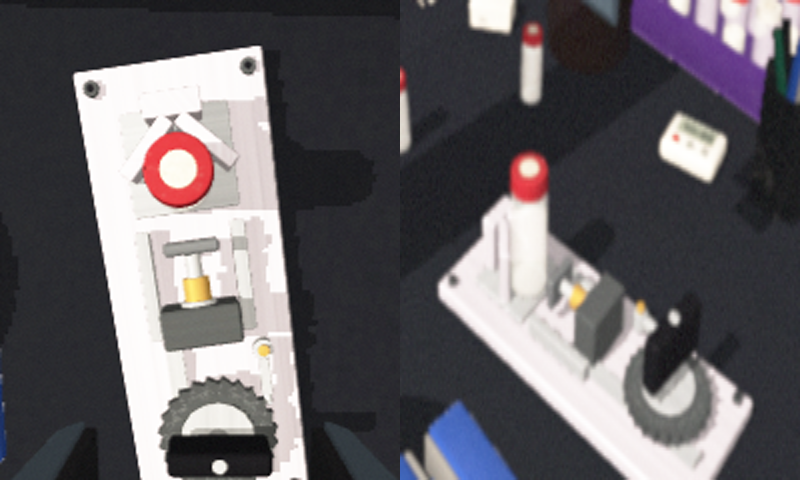

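The vial stands upright in the V, about 3 mm short of home (loc y 68.2), clear of the walls. Now grip the knob and turn the first part.

```bash
cat >> h.py <<'E'
def turn(n,step,q,log):
    """n steps of joint 6 by step deg from joint target q; logs (deg, torque z, fx, fy)"""
    for _ in range(n):
        q[5]+=step; arm.move_joints(q)
        t=arm.current_torque();f=arm.current_force();a=arm.current_joint_positions()[5]
        log.append([a,t[2],f[0],f[1],f[2]])
    return q
E
python3 - <<'E'
from h import *
R=down(90); k=np.array([.5328,-.0885])
arm.grip(.05); arm.move_to((*k,.15),R); print(arm.current_t())
arm.move_l((*k,.047),feed=.12); arm.sleep(.2); print("pre",arm.current_force(),arm.current_torque(),arm.current_tau()[5])
arm.grip(0); arm.sleep(.2)
print("grip",arm.current_width(),arm.current_force(),arm.current_torque(),arm.current_tau()[5])
q=np.array(arm.current_joint_positions()); np.savez("q0.npz",q=q); log=[]
t=arm.current_t(); turn(10,2.,q,log); print(np.round(log,2),"q0",q[5]-20,arm.current_t()-t,arm.current_t()); np.save("q.npy",q)
E
```

```text
18.3667
pre [ 0.1332364   0.14532948 -0.12544928] [0.08924328 0.01789473 0.01450396] 0.0009761185719980858
grip 0.0140653937823578 [0.83279993 5.60646941 1.53540374] [ 1.05781818 -0.16459425 -0.00762576] 0.02294809848535806
[[-1.0380e+02  2.0000e-02  1.0800e+00  1.5600e+00  3.5000e-01]
 [-1.0183e+02 -1.0000e-02  6.0000e-02  2.3500e+00  5.3000e-01]
 [-9.9840e+01 -1.7000e-01  4.6000e-01  2.1300e+00 -5.5000e-01]
 [-9.7850e+01 -3.0000e-02  2.0700e+00  3.3500e+00  1.0100e+00]
 [-9.5850e+01  2.0000e-02  1.4000e+00  4.2400e+00  1.1400e+00]
 [-9.3850e+01 -4.0000e-02  1.6800e+00  4.7400e+00  6.3000e-01]
 [-9.1850e+01  1.0000e-02  1.3300e+00  4.5200e+00  4.3000e-01]
 [-8.9850e+01 -7.0000e-02  4.9000e-01  5.3800e+00  1.0600e+00]
 [-8.7830e+01  3.0000e-02  9.8000e-01  5.0200e+00  9.3000e-01]
 [-8.5830e+01 -1.0000e-02  1.9000e+00  5.2800e+00  1.4600e+00]] q0 -105.76822227670857 2.5 22.9167
```

```bash
cat >> h.py <<'E'
def meas(n=12):
    T=[];U=[];F=[]
    for _ in range(n):
        T.append(arm.current_torque()[2]);U.append(arm.current_tau()[5]);F.append(arm.current_force());arm.sleep(.01)
    return [np.mean(T),np.std(T),np.mean(U),np.std(U),*np.mean(F,0)]
def run(steps,step,q0):
    q=np.load("q.npy"); out=[]
    for _ in range(steps):
        q[5]+=step; arm.move_joints(q); out.append([arm.current_joint_positions()[5]-q0,*meas()])
    np.save("q.npy",q); out=np.array(out)
    with open("log.txt","a") as f: np.savetxt(f,out,fmt="%.4f")
    np.set_printoptions(suppress=True,linewidth=150); print(np.round(out,3),arm.current_t())
E
python3 - <<'E'
from h import *
run(8,5.,-105.768); run(4,3.,-105.768)
E
```

```text
[[24.967 -0.007  0.033  0.304  0.227  1.196  5.393  0.745]
 [29.965 -0.003  0.033  0.309  0.229  1.195  5.3    0.799]
 [34.968 -0.088  0.022  0.233  0.223  1.403  5.598  0.447]
 [39.967 -0.018  0.024  0.303  0.231  1.422  5.6    0.636]
 [44.967 -0.027  0.029  0.308  0.23   1.585  5.866  0.797]
 [49.967 -0.098  0.02   0.233  0.223  1.895  5.853  0.407]
 [54.965 -0.002  0.026  0.302  0.231  2.032  6.091  0.701]
 [59.965 -0.026  0.028  0.307  0.231  2.093  5.927  0.499]] 25.7167
[[62.951 -0.033  0.033  0.171  0.137  1.918  6.096  0.308]
 [65.952 -0.086  0.019  0.103  0.136  2.168  6.475  0.087]
 [68.95  -0.028  0.028  0.172  0.138  2.104  6.245  0.457]
 [71.949 -0.009  0.022  0.178  0.137  2.309  6.414  0.439]] 27.1167
```

```bash
python3 - <<'E'
from h import *
run(14,1.25,-105.768)
E
```

```text
[[73.183  0.001  0.043  0.084  0.057  2.321  6.594  0.512]
 [74.434  0.013  0.019  0.086  0.057  2.414  6.46   0.319]
 [75.682  0.015  0.023  0.086  0.057  2.369  6.482  0.334]
 [76.931  0.006  0.034  0.08   0.057  2.006  6.533  0.238]
 [78.183  0.005  0.024  0.075  0.057  2.073  6.409  0.361]
 [79.435 -0.028  0.028  0.057  0.056  2.207  6.356  0.298]
 [80.686 -0.049  0.016  0.03   0.058  2.126  6.38   0.163]
 [81.938 -0.134  0.034 -0.058  0.056  2.334  6.528  0.294]
 [83.183 -0.022  0.023  0.051  0.057  2.411  6.42   0.135]
 [84.432  0.     0.028  0.071  0.057  2.34   6.548  0.234]
 [85.685  0.004  0.026  0.077  0.057  2.419  6.724  0.069]
 [86.933  0.005  0.027  0.082  0.057  2.522  6.501  0.326]
 [88.184  0.012  0.024  0.088  0.057  2.436  6.433 -0.029]
 [89.433  0.011  0.033  0.095  0.057  2.565  6.47   0.157]] 32.0167
```

```bash
python3 - <<'E'
from h import *
run(17,1.25,-105.768)
E
```

```text
[[ 90.681   0.016   0.022   0.101   0.057   2.255   6.378   0.182]
 [ 91.933   0.034   0.031   0.103   0.057   2.206   6.496   0.224]
 [ 93.182   0.026   0.017   0.105   0.057   2.602   6.507   0.152]
 [ 94.433   0.021   0.03    0.094   0.056   2.869   6.504  -0.067]
 [ 95.682   0.017   0.021   0.075   0.058   2.416   6.37   -0.221]
 [ 96.936  -0.076   0.033   0.      0.056   2.317   6.436   0.207]
 [ 98.182   0.03    0.028   0.105   0.057   2.338   6.409   0.045]
 [ 99.432   0.049   0.023   0.134   0.057   2.814   6.618  -0.058]
 [100.68    0.068   0.035   0.146   0.057   2.655   6.595  -0.029]
 [101.93    0.073   0.019   0.157   0.057   2.494   6.376  -0.18 ]
 [103.179   0.07    0.021   0.167   0.057   2.855   6.725  -0.387]
 [104.429   0.112   0.034   0.177   0.057   2.601   6.585  -0.007]
 [105.68    0.119   0.02    0.185   0.057   2.865   6.399  -0.224]
 [106.929   0.105   0.022   0.188   0.057   2.613   6.434  -0.337]
 [108.179   0.097   0.028   0.192   0.057   2.978   6.429  -0.06 ]
 [109.429   0.099   0.024   0.175   0.056   2.997   6.338  -0.293]
 [110.68    0.087   0.036   0.173   0.057   2.771   6.488  -0.15 ]] 37.9667
```

The sixth-joint torque, compared tooth to tooth at the same phase, departs at ≈88° with slope 0.0063 N·m/deg (exactly the pad spring's rate). So pressing began mid-tooth between the clicks at ≈82.3° and ≈97.3°; click one was ≈97°, click two is due at ≈112°. I'm at 110.7° and will go just past it, then unwind gently.

```bash
python3 - <<'E'
from h import *
run(4,1.25,-105.768)
run(4,-1.,-105.768)
E
```

```text
[[111.932  -0.007   0.036   0.077   0.055   2.567   6.297  -0.341]
 [113.179   0.096   0.032   0.186   0.057   2.948   6.454  -0.271]
 [114.428   0.157   0.02    0.224   0.057   3.127   6.502  -0.44 ]
 [115.677   0.168   0.034   0.235   0.057   2.774   6.634  -0.428]] 39.3667
[[114.655   0.19    0.027   0.141   0.045   2.816   6.574  -0.413]
 [113.658   0.196   0.031   0.13    0.045   2.884   6.688  -0.569]
 [112.662   0.09    0.036   0.026   0.045   2.842   6.065  -0.301]
 [111.669  -0.099   0.031  -0.167   0.044   2.634   5.877  -0.04 ]] 40.7667
```

Click two passed at ≈112°, and on unwinding the torque reverses at ≈112.4°, so the pawl is holding. Return to near neutral, let go, retreat, look.

```bash
python3 - <<'E'
from h import *
import pickle
run(1,.6,-105.768)
arm.grip(.05); arm.sleep(.2)
p=arm.current_ee_pos(); arm.move_l((p[0],p[1],.16),feed=.12)
arm.move_to((.535,-.08,.25),down(0)); arm.sleep(.3)
c=arm.get_calibration("wrist"); im=arm.snapshot("wrist"); pickle.dump((c,im),open("f.pkl","wb"))
s=arm.snapshot("scene")[130:320,200:450]
a=cv2.resize(im[0:260,220:420],None,fx=2.0,fy=2.0,interpolation=cv2.INTER_CUBIC)
cv2.imwrite("pics/final.png",np.hstack([a,cv2.resize(s,(400,520))])[:,:,::-1]); print(arm.current_t())
E
```

```text
[[112.281   0.005   0.04    0.028   0.027   2.738   6.449  -0.195]] 41.1167
43.975
```

View pics/final.png

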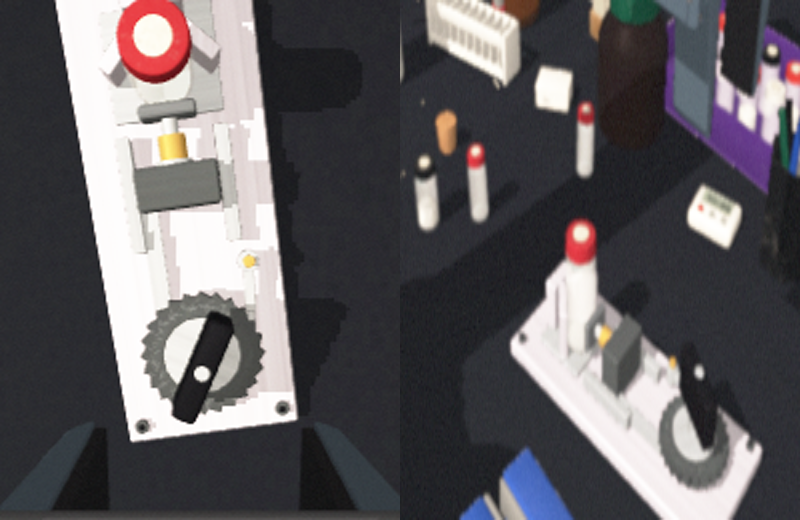

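```bash
python3 - <<'E'
from h import *
import pickle
c,im=pickle.load(open("f.pkl","rb")); g=np.load("g.npz")
L=lambda p,z:np.round([((plane(c,p,z)[:2]-g["mid"])@g[a])*1000 for a in("ax","ay")],1)
h=lambda x,y:(220+x/2,y/2)
print("pad",L(h(139,108),.047),L(h(195,99),.047),"block",L(h(135,174),.048),L(h(218,159),.048),"vial top",L(h(154,37),.101))
arm.sign_off(); print(arm.current_t())
E
```

```text
pad [-14.3  52.5] [14.2 52.9] block [-21.3  21.3] [21.9 22.8] vial top [-0.  70.9]
the job is handed in; nothing more can be done
the job is handed in; nothing more can be done
```

The tall red-capped vial now stands upright in the V, and the clamp holds it two clicks past the point where the pad began to press. I let go of the knob and handed the job in at about 44 s of robot time.

- **Placing:** I lowered the vial until it touched the floor plate, about 3 mm short of home, and let go. The pad then pushed it in: it moved from about 68.2 to 70.9 mm along the clamp. I had estimated home at about 71.5 mm.
- **Pressing and clicks:** Knob torque began to rise at about 88° of turn, at the pad spring's own rate. That is between the clicks at about 82° and 97°. I counted 97° as the first click and 112° as the second, and went to about 116°, short of the next at about 127°.
- **Pawl:** Turning back, the torque reversed at about 112.4°, so the pawl was holding. After I let go, the bar was still at roughly the same angle in the picture.
- **Disagreements:**
  - The clicks came about 7° off multiples of 15° of tool turn, so the knob probably did not start at exactly zero. This does not affect the count.
  - The first picture suggested contact at about 99°; I trusted the torque.
  - From the pictures the pad has yielded about 4 mm, where the torque gives about 5 mm. That is within the picture error.
- **Other things:** In the last scene view, the short vials, cork, slide box and timer looked as they did before. I judged this by eye only.

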